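# Hang the red key in the key cabinet

## Task

Put the red key away: hang the red key paddle by the hole in its ring end on the orange hook deep inside the low cabinet, and leave it hanging straight down and still. It only goes in under the cabinet's front lip if you tilt its ring end up. Leave the blue key where it lies.

Things in the scene. Friction and masses are not known exactly. Their poses are not given: they have to be found in the camera images.
- red_mid (a point): Red key paddle, loose, flat on the table, 12 mm thick, 80 g; this is its centre, half-way up. x runs along it to the ring end, z out of its upper face. Handle: bar 30 mm wide from x = -95 to 52 mm; behind it a brass key blade 9 mm wide, 4 mm thick, to x = -122. Best grip: x = -70, across the 30 mm width.
- red_eye (a point): Centre of the round through hole, 36 mm diameter, axis z, in the red paddle's ring end, half-way through the thickness; 80 mm ahead (+x) of red_mid, same axes. The ring end is a square head, 56 x 56 mm, centred on it.
- hook (a point): Bottom bar centre of the orange hook in the fixed cabinet, 245 mm up. x points into the cabinet, z up. 8 mm round bar: from the back wall (x = 58 mm) falling gently to here, then steeply up to its tip at x = -12, z = 18. Cabinet 262 mm wide inside, open front at x = -92. Clear roof underside z = 80; blue front lip, 8 mm thick, hangs to z = 27. Hung, the hole centre is 14 mm below here.
- blue_mid (a point): Centre, half-way up, of the blue key paddle: loose, same shape, size and axes as the red one, flat on the table beside it. It stays there.
There are look-alikes about, which are no part of the job. Of the things that look like the part that bears red_mid, the largest one is meant.

How it is judged (in metres and radians):
At the end, for the whole second after the job is handed in: The red paddle hangs on the hook: the centre of its hole within 30 mm of the hook point, its length within 15 degrees of vertical with the ring end up, at rest (slower than 40 mm/s and 0.3 rad/s); the blue paddle is within 30 mm of where it lay (distance between red_eye and hook below 0.03 m and angle between red_mid's own x axis and vertical below 0.26 rad and linear speed of red below 0.04 m/s and angular speed of red below 0.3 rad/s and distance of blue_mid from where it was at the start of the episode below 0.03 m); the robot touches nothing.
It fails at once if the blue key is moved by more than 30 mm (distance of blue_mid from where it was at the start of the episode above 0.03 m).
It also fails if it takes over 42 s, if anything falls off the work surface, if the arm or the gripper's body presses on something with over 40 N, if the wrist force passes 120 N, or if a joint passes its speed limit or range.

## Robot

A 6-joint arm with a two-finger parallel gripper is mounted at the origin on the work surface. World frame = base frame: x ahead of the robot, y to its left, z up, the work surface at z = 0. Lengths are in mm, angles in degrees, forces in N, time in s.
With the tool pointing down it reaches from about 300 to 750 mm from the base axis. Payload 8.5 kg.
Tool frame: the origin (TCP) lies at the very end of the fingers, on their centre line; the grasp point (between the pads) lies 19 mm behind it (ctrl.tcp_to_grasp is the z of the grasp point in the tool frame, in mm); z points along the fingers, y is the line along which they close (so a half turn about z gives the same grasp; the last joint's range is limited). The gripper opens to 85 mm and grips with 20 to 120 N. Pads are 22 mm wide; open, the fingers measure 114 mm over their backs; the gripper's body (76 mm by 85 mm) begins 54 mm behind the grasp point. The pads swing forward as they close: fully open they stand 13 mm farther back than shut.
Start: joints at [-83.268, 21.807, 74.336, -0, 83.858, -12.336], TCP at [179.674, -519.805, 199.722] pointing down, gripper open.
Joint ranges: [-178.18, 178.18], [-50.72, 133.34], [12.68, 142.11], [-81.47, 261.47], [9.98, 163.14], [-165.26, 165.26]. Speed limits (degrees/s): [136.94, 136.94, 180, 180, 180, 180].

## Interface

Orientations are given as [roll, pitch, yaw] about the fixed x, y, z axes, in that order (R = Rz(yaw) Ry(pitch) Rx(roll)).
In Python, from workcell import ctrl gives the robot as it stands.
- The arm moves only by the tool step_arm, never from a script. Its argument "motion" is text: rows parted by semicolons, each of 7 numbers parted by spaces: the shift along the tool's x, y, z each as a share of 0.15 m, from -1 to 1, then the turn, a rotation vector about the tool's x, y, z each as a share of 180 degrees, from -1 to 1, then the finger opening in mm, from 0 to 85.4. A call has 1 to 5 rows; each row is the pose to reach, as a shift and turn from the pose commanded when the call began, along the tool's axes at that moment, turning the shorter way round; what a row does not reach only later rows make up. A row lasts 1/8 s, in which the tool goes at most 62.5 mm and 10.7 degrees, less where a joint would pass 70% of its speed; a pose out of reach is approached as far as the arm can. A call with a number of a shift or a turn outside -1 to 1 is refused whole. A call with a gripper value outside its range is refused whole. The fingers move at their own pace and stop on an object; "squeeze" is the grip in N (left out, the last holds). Time passes only in rows, so rows that repeat a pose let the fingers close. It gives the time, the measured TCP pose, the force, the opening and the grip force at its end, in the units of the state.
- ctrl.get_state(): the state, without advancing time (a new reading comes with each control period).
- ctrl.capture(name): name is "scene" or "top" or "wrist"; returns the picture (384x512x3 uint8, red, green, blue); there is no depth.
- ctrl.camera_params(name): a dict with "fx", "fy", "cx", "cy" (pixels), "R" (3x3) and "t" (3): a world point X has camera coordinates R X + t. Camera axes: x right, y down, z forward; pixel columns grow to the right and rows downward; lengths in mm; the calibration is good to about 2 mm. A picture is of the moment at which its call begins: read the wrist's pose just before it. camera_params takes no time and is no camera call; for the wrist camera it gives the pose at the moment of the call.
- ctrl.job_done(): hands the job in; it is judged then, once.
Trained networks look in the newest picture that a camera, given by its name, has taken for a name from the list of things; names that differ only in an ending like _2 or _b are one class to them, and where a whole thing is asked for, a point or a joint stands for the part that bears it (a point fixed in the world has none). Each returns a list of dicts, best first, with "conf" (0 to 1); they miss things now and then, are a little off and sometimes report something else, mostly with a low value. They report only what shows in the picture. A call takes as long as a camera call. They do not tell look-alikes from the thing itself.
- ctrl.boxes_of(camera, thing): "point" ([x, y, z] in mm, in world coordinates, good to about 4 mm: the middle of the surface that is visible of it).
- ctrl.outline_of(camera, thing): "mask" (384x512 bool, what is visible of it).
- ctrl.landmark_of(camera, thing): "point" ([x, y, z] in mm, in world coordinates, good to about 4 mm: a listed point, or the origin of a listed thing).
The state is a dict: "time": time; "joint_positions": joint angles; "qvel": joint speeds; "joint_torque": joint torques, N m; "tcp_pos": TCP position; "ee_rot": TCP orientation; "wrist_force": force on the tool from outside, world axes, zero at the start; "moment": the same for the moment, N m; "width": opening from 0.0 (shut) to 1.0 (fully open); "grip_force": force on a finger pad.
Only numpy, scipy, OpenCV 4.12 (cv2) and the standard library are available. Lean on these libraries where they do the work, as an engineer would, in place of code of your own. Each camera call takes 0.05 s, during which the arm holds its last target. There are 200 camera calls.

## Working session

There is one attempt and no reset: what is moved stays moved. The work goes in short steps, Python scripts to look and compute and a tool call to move; the robot and the scene stay as the last step left them, time stands still between calls to the robot, and variables do not carry over. Pictures are saved under pics/ and viewed, at most 10 in all, crops included, and the job is handed in when it is done.

Besides the shell and the picture viewer there is one more tool, called by a JSON object that holds its "api" and its "payload", one argument or row to a line. step_arm: Moves the arm, as the interface text tells. Its arguments: {"type":"object","properties":{"motion":{"type":"string"},"squeeze":{"type":"number"}},"required":["motion"]}

```bash
mkdir -p pics; ls; python3 - <<'E'
from workcell import ctrl
import cv2,numpy as np
a=ctrl.capture("scene");b=ctrl.capture("top")
cv2.imwrite("pics/s0.png",a[...,::-1]);cv2.imwrite("pics/t0.png",b[...,::-1])
for c in("scene","top"):
  for n in("red_mid","red_eye","hook","blue_mid"):
    print(c,n,[(np.round(d["point"]).tolist(),round(d["conf"],2)) for d in ctrl.landmark_of(c,n)])
  print(c,"box",[(np.round(d["point"]).tolist(),round(d["conf"],2)) for d in ctrl.boxes_of(c,"red_mid")])
  p=ctrl.camera_params(c);print(p)
print(ctrl.get_state(),ctrl.tcp_to_grasp)
E
```

```text
pics
scene red_mid [([570.0, 260.0, 8.0], 0.92), ([300.0, 248.0, 1.0], 0.73), ([242.0, 466.0, 2.0], 0.54)]
scene red_eye [([650.0, 258.0, 7.0], 0.93), ([339.0, 279.0, 6.0], 0.8), ([257.0, 518.0, 2.0], 0.55)]
scene hook []
scene blue_mid []
scene box [([590.0, 253.0, 9.0], 0.8), ([309.0, 250.0, 5.0], 0.52), ([245.0, 476.0, 8.0], 0.51)]
{'fx': 425.6771446391679, 'fy': 425.6771446391679, 'cx': 261.64000298658306, 'cy': 205.04219716647276, 'R': array([[ 0.80365811,  0.59508764, -0.00208319],
       [ 0.46239047, -0.62664827, -0.62730136],
       [-0.37460472,  0.50317258, -0.77877382]]), 't': array([-432.56596459,  -28.08752991, 1314.86543973])}
top red_mid [([242.0, 466.0, 5.0], 0.81), ([572.0, 255.0, 7.0], 0.58), ([301.0, 248.0, 0.0], 0.58)]
top red_eye [([343.0, 284.0, 6.0], 0.79), ([648.0, 259.0, 3.0], 0.69), ([256.0, 521.0, 2.0], 0.54)]
top hook []
top blue_mid [([539.0, 84.0, 13.0], 0.9)]
top box [([240.0, 474.0, 10.0], 0.89), ([576.0, 252.0, 11.0], 0.82), ([305.0, 247.0, 6.0], 0.64)]
{'fx': 431.90210559954664, 'fy': 431.90210559954664, 'cx': 254.68570589523225, 'cy': 189.452872592
[... 227 characters left out ...]
.6, 'joint_positions': array([-8.32675651e+01,  2.18057404e+01,  7.43382576e+01,  1.21588235e-03,
        8.38577668e+01, -1.23341869e+01]), 'qvel': array([ 0.04302759, -0.02551602, -0.0218537 , -0.06762295,  0.01020757,
        0.02467358]), 'joint_torque': array([-4.39997339e-04, -4.48154998e+01, -2.31401646e+01, -1.75620803e-04,
        5.48542575e-04,  9.37234546e-06]), 'tcp_pos': array([ 179.68086125, -519.78358073,  199.71609544]), 'ee_rot': array([-1.79998534e+02, -1.55799227e-03,  1.90664917e+01]), 'wrist_force': array([-0.48022618,  0.70867747, -0.22096022]), 'moment': array([-0.01379389,  0.00419366, -0.04951329]), 'grip_force': 0.0, 'width': 0.9953854736694481} -18.700000000000003
```

View pics/s0.png

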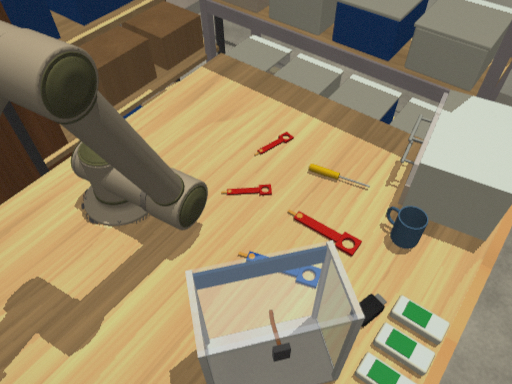

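View pics/t0.png

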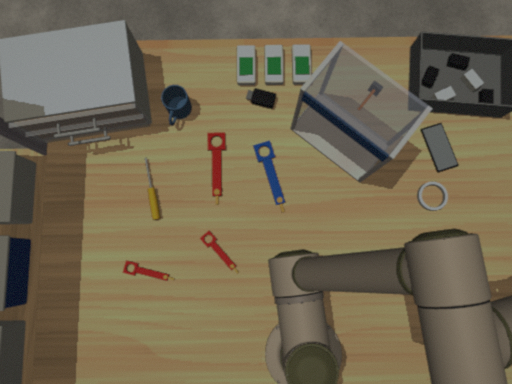

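The scene picture shows three red keys: (325,232), (248,190) and (273,143). The one at (325,232), top (217,162), is clearly the largest, so it is the key meant. The cabinet has a clear roof and a blue lip, top (303,95)-(388,160). The hook is inside at about top (368,100). I'll enlarge both areas.

```bash
python3 - <<'E'
import cv2,numpy as np
s=cv2.imread("pics/s0.png");t=cv2.imread("pics/t0.png")
z=lambda im,x0,y0,w,h,k:cv2.resize(im[y0:y0+h,x0:x0+w],None,fx=k,fy=k,interpolation=cv2.INTER_CUBIC)
A=z(t,195,40,240,180,5/3);B=z(s,180,200,240,180,5/3)   # 400x300
C=z(t,330,60,80,60,5);D=z(s,240,300,80,60,5)
cv2.imwrite("pics/m.png",np.vstack([np.hstack([A,B]),np.hstack([C,D])]))
E
```

```text
(no output)
```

View pics/m.png

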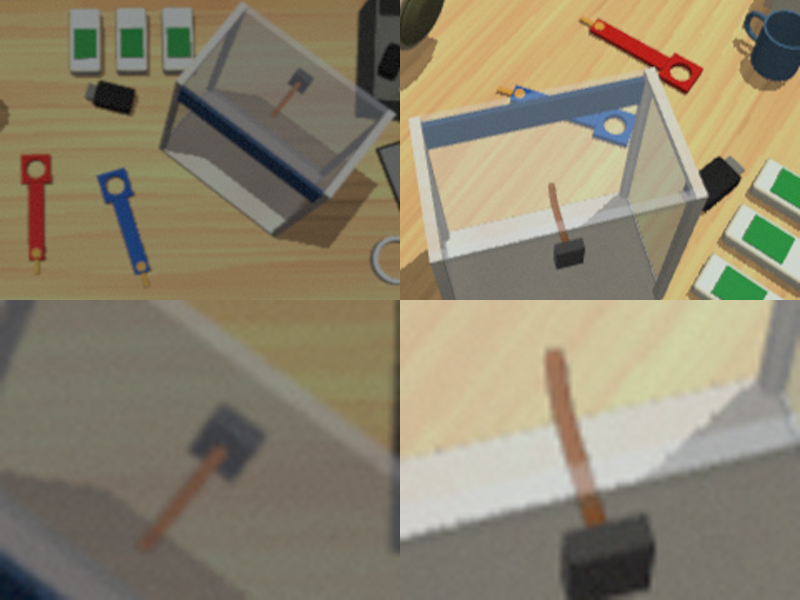

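```bash
cat > h.py <<'E'
import numpy as np, cv2
from workcell import ctrl
def ray(P,u,v):
    R=P["R"];c=-R.T@P["t"];d=R.T@np.array([(u-P["cx"])/P["fx"],(v-P["cy"])/P["fy"],1]);return c,d/np.linalg.norm(d)
def atz(P,u,v,z):
    c,d=ray(P,u,v);return c+d*(z-c[2])/d[2]
def tri(obs):
    A=0;b=0
    for P,u,v in obs:
        c,d=ray(P,u,v);M=np.eye(3)-np.outer(d,d);A=A+M;b=b+M@c
    return np.linalg.solve(A,b)
def proj(P,X):
    x=P["R"]@np.asarray(X)+P["t"];return np.array([P["fx"]*x[0]/x[2]+P["cx"],P["fy"]*x[1]/x[2]+P["cy"]])
E
python3 - <<'E'
from h import *
S=ctrl.camera_params("scene");T=ctrl.camera_params("top")
np.set_printoptions(precision=1,suppress=True)
print("tip",tri([(T,359,109),(S,270.6,310.4)]),atz(T,359,109,265),atz(S,270.6,310.4,265))
print("base",tri([(T,374.4,90.4),(S,279,344)]))
# lip top ends: montage A (k=5/3, origin 195,40), B (origin 180,200)
a=lambda x,y:(195+x*.6,40+y*.6); b=lambda x,y:(180+(x-400)*.6,200+y*.6)
for n,p,q in(("lipL",a(178,84),b(650,72)),("lipR",a(326,198),b(414,120)),("roofbackL",a(243,5),b(703,195)),("roofbackR",a(394,113),b(435,263))):
    print(n,tri([(T,*p),(S,*q)]))
for n,p in(("botL",a(162,148)),("botR",a(275,232))): print(n,atz(T,*p,0))
r=lambda x,y:(195+x*.6,40+y*.6)
print("red eye",atz(T,*a(37,170),12),atz(S,*b(681,72),12),"blade/bar end",atz(T,*a(37,260),12),atz(S,*b(597,26),12))
print("blue eye",atz(T,*a(116,186),12),"bar end",atz(T,*a(141,272),12))
E
```

```text
tip [ 658.9 -136.1  262.9] [ 657.2 -136.4  265. ] [ 660.4 -135.9  265. ]
base [ 708.5 -178.9  263.5]
lipL [686.5  18.1 326.7]
lipR [ 511.2 -188.9  326.4]
roofbackL [806.6 -82.  332.7]
roofbackR [ 635.2 -293.5  332.7]
botL [686.9  13.9   0. ]
botR [ 519.6 -194.8    0. ]
red eye [643.6 253.5  12. ] [652.2 254.3  12. ] blade/bar end [471.  253.6  12. ] [485.4 251.9  12. ]
blue eye [610.2 104.   12. ] bar end [445.7  60.5  12. ]
```

Lip, roof corners and hook bar agree: the hook is at about (668,-144,245) with a yaw of about -40.4°. The red key runs along +x with its mid at about (570,256), so the grip point is about (500,256). I'll move above it now.

{"api": "step_arm", "payload": {
  "motion": "0.22 -0.25 0 0 0 0 85;0.44 -0.5 0 0 0 0 85;0.66 -0.75 0 0 0 0 85;0.88 -1 0 0 0 0 85"
}}

```text
time: 1.1
tcp_pos: [255.8, -333.4, 199.8]
ee_rot: [180.0, -0.0, 19.0]
wrist_force: [1.7, -0.1, 0.3]
width: 0.994
grip_force: 0.0
```

{"api": "step_arm", "payload": {
  "motion": "0.22 -0.25 0 0 0 0 85;0.44 -0.5 0 0 0 0 85;0.66 -0.75 0 0 0 0 85;0.88 -1 0 0 0 0 85"
}}

```text
time: 1.6
tcp_pos: [331.6, -148.6, 200.0]
ee_rot: [180.0, -0.0, 19.0]
wrist_force: [1.3, 0.0, 0.5]
width: 0.997
grip_force: 0.0
```

```bash
cat > log.py <<'E'
import json;from workcell import ctrl
s=ctrl.get_state();d=[s["joint_positions"].tolist(),s["tcp_pos"].tolist(),s["ee_rot"].tolist()]
open("log.txt","a").write(json.dumps(d)+"\n");print(round(s["time"],2),[[round(v,1) for v in x] for x in d],s["wrist_force"].round(1))
E
python3 log.py
```

```text
1.6 [[-43.0, 2.6, 100.1, 0.0, 77.3, 27.9], [331.6, -148.6, 200.0], [180.0, -0.0, 19.0]] [1.3 0.  0.5]
```

{"api": "step_arm", "payload": {
  "motion": "0.22 -0.25 -0.1 0 0.04 0 85;0.44 -0.5 -0.2 0.05 0.08 0 85;0.66 -0.75 -0.3 0.08 0.12 0.05 85;0.88 -1 -0.3 0.08 0.15 0.1 85;0.88 -1 -0.3 0.08 0.15 0.1 85"
}}

```text
time: 2.22
tcp_pos: [406.0, 37.1, 244.6]
ee_rot: [-160.3, -23.8, -3.5]
wrist_force: [-0.2, 0.3, -0.4]
width: 0.993
grip_force: 0.0
```

```bash
python3 log.py; cat > plan.py <<'E'
import numpy as np;from scipy.spatial.transform import Rotation as Ro;from workcell import ctrl
def go(p,rpy,p0=None,r0=None):
    """shift/turn shares from current (or given) pose to target"""
    s=ctrl.get_state();p0=s["tcp_pos"] if p0 is None else p0;r0=s["ee_rot"] if r0 is None else r0
    A=Ro.from_euler("xyz",r0,degrees=True);B=Ro.from_euler("xyz",rpy,degrees=True)
    t=A.inv().apply(np.subtract(p,p0))/150;w=(A.inv()*B).as_rotvec(degrees=True)/180
    print("shift",t.round(3),"turn",w.round(4),"rows>=",max(np.linalg.norm(t)*150/62.5,np.linalg.norm(w)*180/10.7).round(1))
E
python3 -c "
from plan import *
go([480,256,200],[180,0,0])"
```

```text
2.23 [[-33.9, -5.6, 107.1, 30.7, 70.9, 47.1], [406.0, 37.1, 244.6], [-160.3, -23.8, -3.5]] [-0.2  0.3 -0.4]
shift [ 0.249 -1.253  0.91 ] turn [-0.1038 -0.1342  0.0037] rows>= 3.8
```

{"api": "step_arm", "payload": {
  "motion": "0.05 -0.25 0.1 0 0 0 85;0.1 -0.5 0.2 0 0 0 85;0.15 -0.75 0.35 0 0 0 85;0.2 -1 0.5 0 0 -0.04 85;0.2 -1 0.5 0 0 -0.04 85"
}}

```text
time: 2.85
tcp_pos: [452.7, 200.7, 237.9]
ee_rot: [-163.6, -26.0, 4.4]
wrist_force: [-0.2, -0.6, -0.1]
width: 0.995
grip_force: 0.0
```

```bash
python3 log.py;python3 -c "
from plan import *
go([480,256,200],[180,0,0])"
```

```text
2.85 [[-1.2, 1.8, 101.3, 23.2, 54.8, 70.8], [452.7, 200.7, 237.9], [-163.6, -26.0, 4.4]] [-0.2 -0.6 -0.1]
shift [ 0.078 -0.25   0.405] turn [-0.0948 -0.14    0.0443] rows>= 2.9
```

{"api": "step_arm", "payload": {
  "motion": "0.03 -0.1 0.15 -0.03 -0.05 0.015 85;0.06 -0.2 0.3 -0.06 -0.1 0.03 85;0.078 -0.25 0.405 -0.095 -0.14 0.044 85;0.078 -0.25 0.405 -0.095 -0.14 0.044 85"
}}

```text
time: 3.35
tcp_pos: [482.0, 254.0, 198.6]
ee_rot: [179.9, 0.2, -0.3]
wrist_force: [-0.3, -1.1, -0.1]
width: 0.995
grip_force: 0.0
```

```bash
python3 log.py; cat >> log.txt <<'E'
[[-83.268,21.807,74.336,0,83.858,-12.336],[179.674,-519.805,199.722],[180,0,19.068]]
E
cat > kin.py <<'E'
import numpy as np,json
from scipy.spatial.transform import Rotation as Ro
from scipy.optimize import least_squares
D=[json.loads(l) for l in open("log.txt")]
r=lambda ax,a:Ro.from_euler(ax,a,degrees=True)
def fk(q,k):
    a1,d1,L2,a3,L4,e,d6=k
    A=r("z",q[0]);B=A*r("y",q[1]);C=B*r("y",q[2]);W=C*r("z",q[3])*r("y",q[4])
    E=W*r("z",q[5])
    s=A.apply([a1,e,d1]);el=s+B.apply([0,0,L2]);w=el+C.apply([a3,0,L4]);return w+W.apply([0,0,d6]),E*TW,el,w
TW=r("z",0)
E
cat > fit.py <<'E'
import kin;from kin import *
R0=[];
for q,p,o in D: R0.append((fk(q,[0]*7)[1].inv()*r("xyz",o)).as_euler("xyz",degrees=True).round(2).tolist())
print("tool twist",R0)
k0=[0,250,400,0,400,117,250]
def res(k): return np.concatenate([fk(q,k)[0]-p for q,p,o in D]+[(np.array(k)-k0)*1e-4])
f=least_squares(res,k0);print(f.x.round(1),np.abs(f.fun).max(),np.linalg.svd(f.jac)[1].round(3))
E
python3 fit.py
python3 - <<'E'
from h import *
T=ctrl.capture("wrist");cv2.imwrite("pics/w1.png",T[...,::-1])
for n in("red_mid","red_eye"): print(n,[(np.round(d["point"],1).tolist(),round(d["conf"],2)) for d in ctrl.landmark_of("wrist",n)])
m=ctrl.outline_of("wrist","red_mid")
P=ctrl.camera_params("wrist")
for d in m[:2]:
    c=max(cv2.findContours(d["mask"].astype(np.uint8),0,2)[0],key=cv2.contourArea)[:,0]
    X=np.array([atz(P,*p,12)[:2] for p in c]).astype(np.float32);print(round(d["conf"],2),cv2.minAreaRect(X),c.min(0),c.max(0))
E
```

```text
3.35 [[15.3, 21.4, 75.1, -0.0, 83.7, 105.6], [482.0, 254.0, 198.6], [179.9, 0.2, -0.3]] [-0.3 -1.1 -0.1]
tool twist [[-0.0, 0.0, 90.0], [0.0, 0.0, 90.0], [0.0, -0.0, 90.0], [0.0, 0.0, 90.0], [-0.0, -0.0, 90.0]]
[ -0.  130.1 537.1 103.  350.8 117.5 289.1] 0.01371004746267404 [4.397 3.187 2.256 0.505 0.395 0.081 0.029]
red_mid [([301.4, 246.8, 2.0], 0.81), ([566.3, 257.4, 5.3], 0.74)]
red_eye [([341.5, 278.8, 6.6], 0.89), ([258.2, 521.9, 3.5], 0.89)]
0.86 ((298.55780029296875, 245.05075073242188), (153.35757446289062, 42.0257682800293), 41.08568572998047) [214 242] [298 323]
0.75 ((545.21484375, 257.6273193359375), (56.74604034423828, 199.13372802734375), 89.5435791015625) [223   0] [277 185]
```

View pics/w1.png

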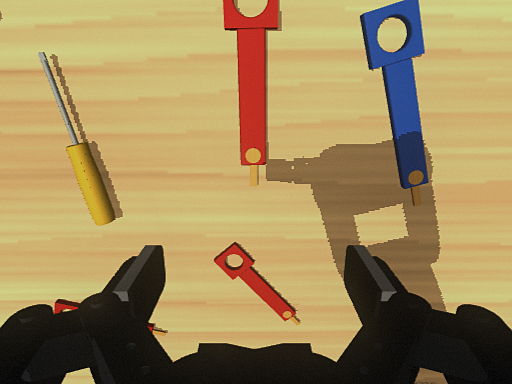

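Wrist view: the large red key's handle end is at (253,165) and its head at (252,10), lined up between the fingers. The blue key is well to the right at (395,100). The fitted kinematics are exact to 0.01 mm. Next I'll check whether the hanging poses can be reached.

```bash
cat >> kin.py <<'E'
TW=r("z",90)
K=[0,130.1,537.1,103.0,350.8,117.5,289.1]
LO=np.array([-178.18,-50.72,12.68,-81.47,9.98,-165.26]);HI=np.array([178.18,133.34,142.11,261.47,163.14,165.26])
def ik(p,Rt,q0):
    def f(q):
        P,E,_,_=fk(q,K);return np.r_[(P-p)/10,(Rt.inv()*E).as_rotvec()*20]
    s=least_squares(f,np.clip(q0,LO+.1,HI-.1),bounds=(LO,HI));return s.x,np.abs(s.fun).max()
H=np.array([668,-144,245.]);YAW=-40.4
HOLE=np.array([150,0,-3.])
def pose(hx,hz,b,hy=0,yaw=YAW):
    """hole centre at hook-frame (hx,hy,hz); tool depressed b deg below horizontal"""
    Z=r("z",yaw);zt=Z.apply([np.cos(np.radians(b)),0,-np.sin(np.radians(b))]);xt=Z.apply([np.sin(np.radians(b)),0,np.cos(np.radians(b))])
    Rt=Ro.from_matrix(np.c_[xt,np.cross(zt,xt),zt]);h=H+r("z",YAW).apply([hx,hy,hz]);return h-Rt.apply(HOLE),Rt
E
python3 - <<'E'
from kin import *
rng=np.random.default_rng(0)
for b in(0,15,30,45,60,90):
    for flip in (1,):
        sols=[]
        for i in range(25):
            p,Rt=pose(0,-14,b);q,e=ik(p,Rt,rng.uniform(LO,HI))
            if e<1e-3 and not any(np.abs(q-s).max()<1 for s in sols): sols.append(q)
        for s in sols:
            _,_,el,w=fk(s,K);print(b,s.round(0),"el",el.round(0),"w",w.round(0))
E
```

```text
0 [-10.  54. 109. 212.  76. -99.] el [448.  42. 447.] w [450.  41.  81.]
15 [  -8.   43.  113.  219.   55. -106.] el [379.  67. 522.] w [428.  60. 160.]
30 [  -7.   32.  111.  239.   33. -127.] el [295.  81. 587.] w [422.  65. 244.]
60 [-11.  18.  96. -22.  42. 133.] el [186.  84. 640.] w [460.  33. 404.]
90 [-17.  21.  70.  -0.  88. 113.] el [221.  55. 630.] w [554. -47. 517.]
```

{"api": "step_arm", "payload": {
  "motion": "0.04 -0.01 0.35 0 0 0 85;0.08 -0.02 0.7 0 0 0 85;0.107 -0.02 1 0 0 0 85"
}}

```text
time: 3.92
tcp_pos: [496.5, 255.8, 50.3]
ee_rot: [-179.9, -0.1, -0.4]
wrist_force: [0.1, 0.8, 0.1]
width: 0.994
grip_force: 0.0
```

{"api": "step_arm", "payload": {
  "motion": "0 0 0.15 0 0 0 85;0 0 0.3 0 0 0 85;0 0 0.3 0 0 0 85"
}}

```text
time: 4.3
tcp_pos: [495.9, 255.9, 5.6]
ee_rot: [-180.0, 0.0, -0.4]
wrist_force: [0.3, 0.5, 0.1]
width: 0.995
grip_force: 0.0
```

```bash
python3 log.py; python3 - <<'E'
from h import *
cv2.imwrite("pics/w2.png",ctrl.capture("wrist")[...,::-1])
E
```

```text
4.3 [[15.1, 34.8, 88.0, 0.0, 57.3, 105.5], [495.9, 255.9, 5.6], [-180.0, 0.0, -0.4]] [0.3 0.5 0.1]
```

View pics/w2.png

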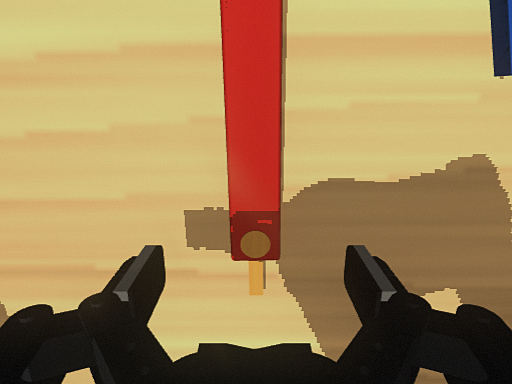

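The handle lies centred between the fingers, with its end at pixel (255,260). I'll convert that pixel to check the grip station, then close.

```bash
python3 - <<'E'
from h import *
P=ctrl.camera_params("wrist")
for u,v in((255,259),(254,100)): print(atz(P,u,v,12).round(1))
E
```

```text
[473.4 256.7  12. ]
[567.6 256.6  12. ]
```

{"api": "step_arm", "payload": {
  "motion": "0 0 0.02 0 0 0 85;0 0 0.02 0 0 0 20;0 0 0.02 0 0 0 20;0 0 0.02 0 0 0 20;0 0 0.02 0 0 0 20",
  "squeeze": 60
}}

```text
time: 4.97
tcp_pos: [496.6, 257.1, 2.6]
ee_rot: [-180.0, -0.0, -0.3]
wrist_force: [0.0, -0.8, -0.1]
width: 0.234
grip_force: 0.0
```

{"api": "step_arm", "payload": {
  "motion": "0 0 0 0 0 0 20;0 0 0 0 0 0 20;0 0 0 0 0 0 20"
}}

```text
time: 5.35
tcp_pos: [496.6, 257.0, 2.6]
ee_rot: [-180.0, -0.0, -0.3]
wrist_force: [-0.8, 0.1, 0.1]
width: 0.235
grip_force: 0.0
```

```bash
python3 - <<'E'
from h import *
cv2.imwrite("pics/w3.png",ctrl.capture("wrist")[...,::-1])
E
```

```text
(no output)
```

View pics/w3.png

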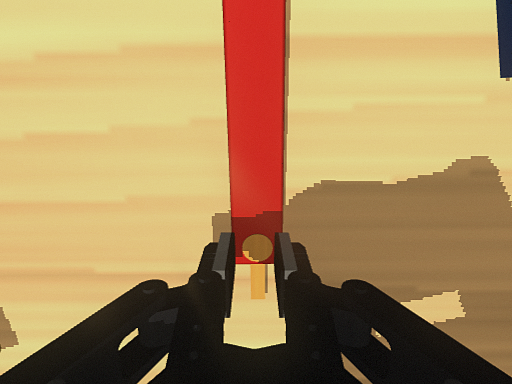

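The fingers reached the commanded 20 mm without any grip force, and the pads look level with the handle's edges. I'll command them fully shut and see where they stop.

{"api": "step_arm", "payload": {
  "motion": "0 0 0 0 0 0 0;0 0 0 0 0 0 0;0 0 0 0 0 0 0",
  "squeeze": 60
}}

```text
time: 5.78
tcp_pos: [496.6, 257.0, 2.6]
ee_rot: [-180.0, -0.0, -0.3]
wrist_force: [1.0, 0.6, 0.7]
width: -0.002
grip_force: 0.0
```

```bash
python3 - <<'E'
from h import *
P=ctrl.camera_params("wrist");c,d=ray(P,228,233)
print("cam",c.round(0)); X=c+d*(507.6-c[0])/d[0];print("pad front edge at",X.round(1)); c,d=ray(P,228,233);X=c+d*(496.6-c[0])/d[0];print(X.round(1))
for z in (3,12,20): print(z,proj(P,[496.6,257,z]).round(0))
E
```

```text
cam [573. 257. 178.]
pad front edge at [507.6 270.2  42.5]
[496.6 272.4  19.6]
3 [256. 221.]
12 [256. 227.]
20 [256. 233.]
```

```bash
python3 - <<'E'
from h import *
P=ctrl.camera_params("wrist");print(P["fx"])
for z in(3,20,40):
  for x in (485,496,507): X=np.array([x,257,z]);dp=(P["R"]@X+P["t"])[2];print(x,z,proj(P,X).round(0),"depth",dp.round(0),"20mm=",round(20*P["fx"]/dp),"85mm=",round(85*P["fx"]/dp))
w=ctrl.capture("wrist");s=ctrl.capture("scene")
S=ctrl.camera_params("scene");u,v=proj(S,[500,257,20]).astype(int);print(u,v)
c=cv2.resize(s[v-60:v+60,u-50:u+50],(400,480),interpolation=2)
cv2.imwrite("pics/m2.png",np.hstack([cv2.resize(w[150:384,156:351],(400,480),interpolation=2),c])[...,::-1])
E
```

```text
311.92729868846385
485 3 [256. 238.] depth 193.0 20mm= 32 85mm= 137
496 3 [256. 222.] depth 190.0 20mm= 33 85mm= 140
507 3 [255. 205.] depth 187.0 20mm= 33 85mm= 142
485 20 [256. 252.] depth 177.0 20mm= 35 85mm= 150
496 20 [256. 234.] depth 174.0 20mm= 36 85mm= 153
507 20 [256. 216.] depth 170.0 20mm= 37 85mm= 156
485 40 [256. 271.] depth 158.0 20mm= 39 85mm= 168
496 40 [256. 252.] depth 155.0 20mm= 40 85mm= 171
507 40 [256. 232.] depth 151.0 20mm= 41 85mm= 175
303 215
```

View pics/m2.png

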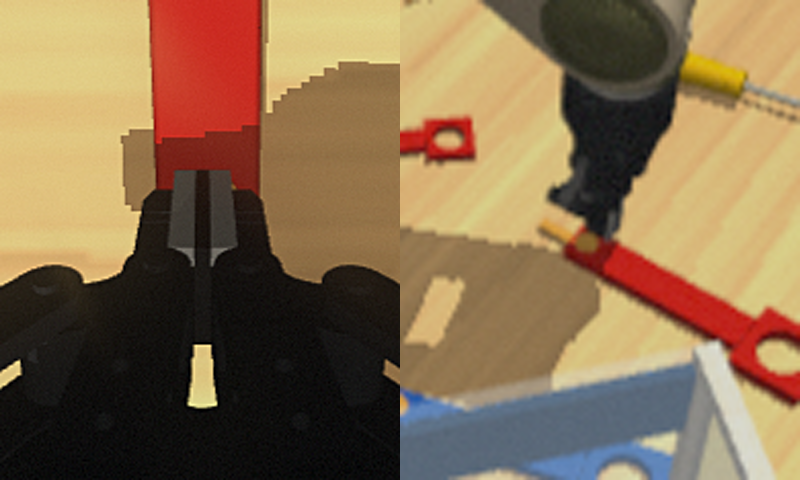

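The close-up shows the shut fingertips hovering above the handle at crop (203,175), with no contact. By pixel scale they stand about 30 mm higher than the reported TCP suggests. I'll reopen to 50 mm and go down in small steps, watching the force.

{"api": "step_arm", "payload": {
  "motion": "0 0 0 0 0 0 55;0 0 0 0 0 0 55;0 0 0 0 0 0 55;0 0 0 0 0 0 55"
}}

```text
time: 6.38
tcp_pos: [496.6, 257.0, 2.6]
ee_rot: [-180.0, -0.0, -0.3]
wrist_force: [-0.2, 0.4, 0.5]
width: 0.643
grip_force: 0.0
```

{"api": "step_arm", "payload": {
  "motion": "0 0 0.03 0 0 0 55;0 0 0.06 0 0 0 55"
}}

```text
time: 6.62
tcp_pos: [496.5, 257.0, -6.8]
ee_rot: [-180.0, -0.0, -0.3]
wrist_force: [-0.6, -0.5, 0.2]
width: 0.644
grip_force: 0.0
```

The TCP reads -7 mm and there is still no contact, so the fingertips really do stop short of the stated TCP. I'll keep going down.

{"api": "step_arm", "payload": {
  "motion": "0 0 0.03 0 0 0 55;0 0 0.06 0 0 0 55"
}}

```text
time: 6.88
tcp_pos: [496.6, 257.0, -15.8]
ee_rot: [-180.0, -0.0, -0.3]
wrist_force: [-0.2, -0.3, 0.3]
width: 0.65
grip_force: 0.0
```

```bash
python3 - <<'E'
from h import *
w=ctrl.capture("wrist");s=ctrl.capture("scene");t=ctrl.capture("top")
c=cv2.resize(s[160:280,240:340],(400,480),interpolation=2)
cv2.imwrite("pics/m3.png",np.hstack([cv2.resize(w[150:384,156:351],(400,480),interpolation=2),c])[...,::-1])
E
```

```text
(no output)
```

View pics/m3.png

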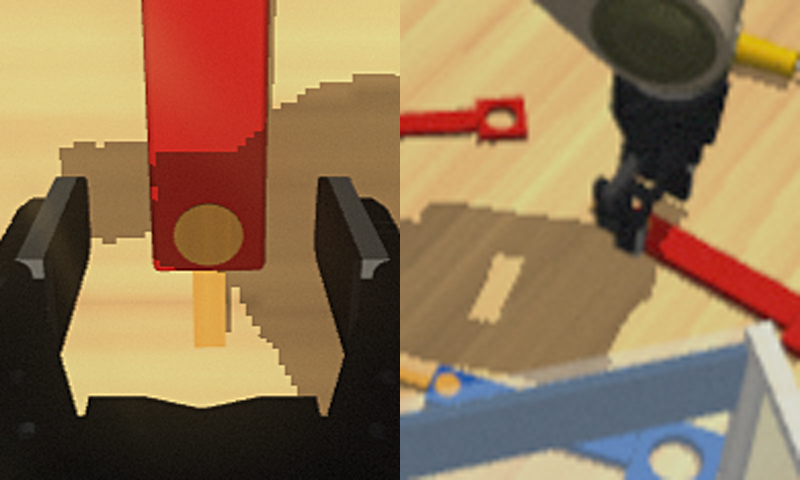

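Wrist crop: the handle is centred between the open pads, tips at (75,180) and (330,180), and still below them. Pad gap by scale puts the tips at z of about 20. I'll go down 12 mm more, then close.

{"api": "step_arm", "payload": {
  "motion": "0 0 0.03 0 0 0 55;0 0 0.06 0 0 0 55;0 0 0.08 0 0 0 55;0 0 0.08 0 0 0 55"
}}

```text
time: 7.52
tcp_pos: [496.5, 257.0, -27.7]
ee_rot: [-180.0, -0.0, -0.3]
wrist_force: [0.6, -0.2, 0.3]
width: 0.641
grip_force: 0.0
```

{"api": "step_arm", "payload": {
  "motion": "0 0 0.02 0 0 0 50;0 0 0.02 0 0 0 50"
}}

```text
time: 7.78
tcp_pos: [496.5, 257.0, -30.6]
ee_rot: [-180.0, -0.0, -0.3]
wrist_force: [-0.3, 0.9, -0.2]
width: 0.587
grip_force: 0.0
```

{"api": "step_arm", "payload": {
  "motion": "0 0 0 0 0 0 20;0 0 0 0 0 0 20;0 0 0 0 0 0 20;0 0 0 0 0 0 20;0 0 0 0 0 0 20",
  "squeeze": 60
}}

```text
time: 8.4
tcp_pos: [496.8, 257.1, -30.0]
ee_rot: [-180.0, -0.1, -0.3]
wrist_force: [-1.1, -0.6, 5.4]
width: 0.331
grip_force: 59.7
```

Firm grip at 28 mm and 60 N. The paddle plane is about 36 mm behind the stated TCP, so I'll plan with the hole at (151.5, 0, -36) in the tool frame.

```bash
sed -i 's/^HOLE=.*/HOLE=np.array([151.5,0,-36.])/' kin.py; cat >> kin.py <<'E'
PTS=np.array([[x-71.5+151.5-8.5*0,y,-36+z] for x,y in ((-51,4),(-28,15),(100,15),(180-71.5+71.5-0,28),(180,-28)) for z in(-6,6)])
PTS=np.array([[x,y,-36+z] for x,y in ((-50.5,0),(-23.5,15),(-23.5,-15),(179.5,28),(179.5,-28)) for z in(-6,6)])
GRP=np.array([[sx*42,sy*45,z] for sx in(-1,1) for sy in(-1,1) for z in(-110,-200,-289)])
def chk(q):
    P,E,el,w=fk(q,K);a=P+E.apply(PTS);g=P+E.apply(GRP);c=r("z",-YAW).apply(a-H);cg=r("z",-YAW).apply(g-H)
    return "zmin pad %.0f grp %.0f | hookframe xmax pad %.0f grp %.0f | wrist %s elb %s"%(a[:,2].min(),g[:,2].min(),c[:,0].max(),cg[:,0].max(),w.round(0),el.round(0))
E
python3 - <<'E'
from kin import *
import json
from workcell import ctrl
qs=ctrl.get_state()["joint_positions"];P0,E0,_,_=fk(qs,K)
ql,e=ik(P0+[0,0,220],E0,qs);print("lift",ql.round(1),e)
seed=[-8,43,113,219,55,-106]
for hx,hz,b in((-260,0,40),(-260,0,25),(-200,-10,25),(-120,-10,25),(-50,-10,25),(-30,22,25),(0,-14,25),(0,-14,10),(0,-14,5)):
    q,e=ik(*pose(hx,hz,b),seed);print(hx,hz,b,q.round(1),round(e,4),chk(q))
    if (hx,b)==(-260,25): qp=q
np.save("qp.npy",qp);np.save("ql.npy",ql)
for s in np.linspace(0,1,9):
    q=ql+(qp-ql)*s;print(round(s,2),q.round(0),fk(q,K)[0].round(0),chk(q))
E
```

```text
lift [ 15.2  23.1  73.9   0.   82.9 105.5] 2.272286297585134e-10
-260 0 40 [  18.2   21.1  128.7  261.5   40.5 -126. ] 1.271 zmin pad 79 grp 132 | hookframe xmax pad -240 grp -386 | wrist [230. 199. 276.] elb [147. 172. 631.]
-260 0 25 [  20.    33.1  128.7  249.6   57.2 -108.9] 0.0 zmin pad 59 grp 101 | hookframe xmax pad -243 grp -373 | wrist [247. 215. 215.] elb [235. 211. 580.]
-200 -10 25 [  10.9   35.   126.7  240.1   54.6 -107.4] 0.0 zmin pad 49 grp 91 | hookframe xmax pad -183 grp -313 | wrist [292. 176. 205.] elb [280. 174. 570.]
-120 -10 25 [   1.    35.5  121.3  232.7   49.  -110.3] 0.0 zmin pad 49 grp 91 | hookframe xmax pad -103 grp -233 | wrist [353. 124. 205.] elb [309. 123. 568.]
-50 -10 25 [  -5.5   36.5  114.9  229.    43.3 -113.5] 0.0 zmin pad 49 grp 91 | hookframe xmax pad -33 grp -163 | wrist [406.  79. 205.] elb [329.  86. 562.]
-30 22 25 [  -7.1   32.7  111.8  233.3   38.3 -120.9] 0.0 zmin pad 81 grp 123 | hookframe xmax pad -13 grp -143 | wrist [422.  66. 237.] elb [303.  81. 582.]
0 -14 25 [  -9.3   38.1  109.7  227.3   39.6 -115.5] 0.0 zmin pad 45 grp 87 | h
[... 1069 characters left out ...]
ame xmax pad -392 grp -401 | wrist [402. 251. 302.] elb [206. 189. 604.]
0.62 [ 18.  29. 108. 156.  67. -28.] [576. 427. 350.] zmin pad 304 grp 211 | hookframe xmax pad -304 grp -395 | wrist [366. 244. 270.] elb [213. 194. 598.]
0.75 [ 19.  31. 115. 187.  64. -55.] [608. 297. 284.] zmin pad 239 grp 184 | hookframe xmax pad -253 grp -349 | wrist [328. 236. 245.] elb [221. 199. 592.]
0.88 [ 19.  32. 122. 218.  60. -82.] [566. 158. 186.] zmin pad 144 grp 145 | hookframe xmax pad -237 grp -342 | wrist [288. 226. 226.] elb [228. 205. 586.]
1.0 [  20.   33.  129.  250.   57. -109.] [446.  45.  92.] zmin pad 59 grp 101 | hookframe xmax pad -243 grp -373 | wrist [247. 215. 215.] elb [235. 211. 580.]
```

```bash
python3 - <<'E'
from h import *;from kin import *
S=ctrl.camera_params("scene");T=ctrl.camera_params("top")
print("grey box base front:",atz(S,490,233,0).round(0),atz(S,415,182,0).round(0),"handle end top",atz(T,140,135,100).round(0),"mug",atz(T,177,103,60).round(0))
print("shelf",atz(T,20,220,100).round(0))
ql=np.load("ql.npy");qe,e=ik(*pose(-175,-10,25),[8,35,125,237,52,-108]);print(qe.round(1),e)
for via in ([8,-5,115,125,70,0],[15,-15,120,125,70,0],[0,-15,125,125,70,0]):
    print(via)
    for A,B in((ql,np.array(via)),(np.array(via),qe)):
        for s in (0,.25,.5,.75,1):
            q=A+(B-A)*s;P,E,el,w=fk(q,K);a=P+E.apply(PTS);print(q.round(0),P.round(0),"bbox",a.min(0).round(0),a.max(0).round(0),chk(q)[:70])
E
```

```text
grey box base front: [960. 535.   0.] [705. 592.  -0.] handle end top [644. 475. 100.] mug [757. 374.  60.]
shelf [397. 813. 100.]
[   7.5   35.1  125.3  237.4   53.  -108.2] 1.4210854715202004e-14
[8, -5, 115, 125, 70, 0]
[ 15.  23.  74.   0.  83. 106.] [497. 257. 190.] bbox [446. 228. 220.] [676. 284. 232.] zmin pad 220 grp 300 | hookframe xmax pad -235 grp -329 | wrist [496. 
[13. 16. 84. 31. 80. 79.] [409. 370. 234.] bbox [363. 330. 250.] [592. 431. 297.] zmin pad 250 grp 303 | hookframe xmax pad -398 grp -360 | wrist [435. 
[12.  9. 94. 63. 76. 53.] [354. 447. 336.] bbox [313. 396. 330.] [525. 485. 455.] zmin pad 330 grp 338 | hookframe xmax pad -496 grp -399 | wrist [370. 
[ 10.   2. 105.  94.  73.  26.] [337. 458. 460.] bbox [297. 400. 425.] [476. 432. 611.] zmin pad 425 grp 402 | hookframe xmax pad -500 grp -433 | wrist [300. 
[  8.  -5. 115. 125.  70.   0.] [343. 392. 561.] bbox [305. 257. 506.] [419. 393. 702.] zmin pad 506 grp 393 | hookframe xmax pad -453 grp -466 | wrist [229. 
[  8.  -5. 115. 125.  70.   0.] [343. 392. 561.] bbox [305. 257. 506.] [419. 393. 702.] zmin p
[... 3227 characters left out ...]
 grp 377 | hookframe xmax pad -460 grp -499 | wrist [155. 
[  2.  -2. 125. 153.  66. -27.] [435. 251. 525.] bbox [382.  90. 470.] [427. 274. 652.] zmin pad 470 grp 337 | hookframe xmax pad -339 grp -410 | wrist [213. 
[  4.  10. 125. 181.  61. -54.] [537. 148. 419.] bbox [455.  14. 368.] [518. 177. 564.] zmin pad 368 grp 279 | hookframe xmax pad -247 grp -326 | wrist [260. 
[  6.  23. 125. 209.  57. -81.] [566.  54. 255.] bbox [504. -33. 211.] [544.  90. 433.] zmin pad 211 grp 206 | hookframe xmax pad -188 grp -285 | wrist [293. 
[   8.   35.  125.  237.   53. -108.] [511. -10.  82.] bbox [465. -63.  49.] [566.  32. 263.] zmin pad 49 grp 91 | hookframe xmax pad -158 grp -288 | wrist [311. 16
```

{"api": "step_arm", "payload": {
  "motion": "0 0 -0.2 0 0 0 20;0 0 -0.5 0 0 0 20;0 0 -0.85 0 0 0 20;0 0 -1 0 0 0 20"
}}

```text
time: 8.9
tcp_pos: [497.3, 257.2, 122.3]
ee_rot: [-179.9, -0.2, -0.3]
wrist_force: [-0.1, -0.2, -0.7]
width: 0.33
grip_force: 59.3
```

{"api": "step_arm", "payload": {
  "motion": "0 0 -0.25 0 0 0 20;0 0 -0.47 0 0 0 20;0 0 -0.47 0 0 0 20"
}}

```text
time: 9.28
tcp_pos: [497.3, 257.2, 192.1]
ee_rot: [-179.9, -0.3, -0.3]
wrist_force: [-0.5, 0.7, -1.6]
width: 0.329
grip_force: 59.3
```

```bash
cat > gen.py <<'E'
from kin import *
from workcell import ctrl
def gen(qpath,dec=2,slow=1.0,g=20):
    """qpath: list of joint waypoints; prints calls of 5 rows that follow it"""
    s=ctrl.get_state();q=s["joint_positions"];way=[q]+[np.array(w) for w in qpath]
    lim=np.array([136.94,136.94,180,180,180,180])*.62/8*slow;ps=[]
    for A,B in zip(way[:-1],way[1:]):
        fine=[fk(A+(B-A)*t,K) for t in np.linspace(0,1,60)]
        L=sum(np.linalg.norm(b[0]-a[0]) for a,b in zip(fine,fine[1:]));W=sum((a[1].inv()*b[1]).magnitude() for a,b in zip(fine,fine[1:]))
        n=int(np.ceil(max((np.abs(B-A)/lim).max(),L/(56*slow),np.degrees(W)/(9.6*slow))))
        ps+=[fk(A+(B-A)*i/n,K)[:2] for i in range(1,n+1)]
    P,E=s["tcp_pos"],r("xyz",s["ee_rot"]);i=0;n=0
    while i<len(ps):
        rows=[]
        while i<len(ps) and len(rows)<5:
            t=E.inv().apply(ps[i][0]-P)/150;w=(E.inv()*ps[i][1]).as_rotvec(degrees=True)/180
            if np.abs(np.r_[t,w]).max()>1: break
            t,w=t.round(dec),w.round(dec+ (dec<3));rows.append(" ".join("%g"%v for v in [*t,*w])+" %g"%g);i+=1
        P,E=P+E.apply(t*150),E*Ro.from_rotvec(w*180,degrees=True);n+=len(rows);print(";".join(rows))
    print(n,"rows, end",P.round(1))
E
python3 log.py; python3 - <<'E'
from gen import *
qe,e=ik(*pose(-175,-10,25),[8,35,125,237,52,-108])
gen([[8,-5,115,125,70,0],qe])
print(ctrl.get_state()["grip_force"],ctrl.get_state()["width"])
E
```

```text
9.28 [[15.2, 23.0, 73.8, 0.0, 83.0, 105.5], [497.3, 257.2, 192.1], [-179.9, -0.3, -0.3]] [-0.5  0.7 -1.6]
-0.17 -0.21 -0.03 0.045 -0.009 -0.03 20;-0.34 -0.41 -0.1 0.091 -0.013 -0.058 20;-0.49 -0.61 -0.19 0.137 -0.01 -0.084 20;-0.62 -0.79 -0.33 0.183 -0.002 -0.108 20;-0.74 -0.96 -0.48 0.228 0.013 -0.128 20
-0.01 -0.25 -0.04 0.04 0.02 -0.024 20;-0.01 -0.49 -0.11 0.077 0.046 -0.047 20;-0 -0.7 -0.21 0.11 0.077 -0.069 20;0.01 -0.89 -0.34 0.138 0.112 -0.088 20
-0 0 -0 -0 -0 -0 20;0.13 -0.17 -0.06 0.017 0.041 -0.021 20;0.26 -0.31 -0.16 0.028 0.084 -0.042 20;0.38 -0.43 -0.29 0.033 0.129 -0.061 20;0.5 -0.53 -0.45 0.033 0.174 -0.079 20
0.19 -0.05 -0.1 -0.007 0.044 -0.02 20;0.35 0.19 -0.15 -0.029 0.08 -0.032 20;0.49 0.46 -0.23 -0.057 0.112 -0.044 20;0.6 0.75 -0.34 -0.092 0.14 -0.055 20
-0 -0 -0 0 0 -0 20;0.02 0.35 -0.03 -0.043 0.016 -0.018 20;0.02 0.71 -0.1 -0.088 0.027 -0.037 20
0 -0 0 0 0 0 20;-0.1 0.37 -0.02 -0.048 -0.001 -0.023 20;-0.2 0.73 -0.09 -0.096 -0.008 -0.047 20
0 -0 -0 0 0 -0 20;-0.2 0.33 -0.01 -0.046 -0.017 -0.027 20;-0.4 0.66 -0.07 -0.091 -0.039 -0.055 20;-0.59 0.97 -0.17 -0.133 -0.065 -0.082 20
0 -0 -0 0 -0 -0 20
29 rows, end [510.8 -10.2  82.5]
59.34188961982727 0.32909835592609177
```

```bash
sed -i 's/t,w=t.round(dec),w.round(dec+ (dec<3));/t,w=t.round(dec),w.round(dec+ (dec<3));T_,W_=t,w;/; s/P,E=P+E.apply(t\*150),E\*Ro.from_rotvec(w\*180,degrees=True)/P,E=P+E.apply(T_*150),E*Ro.from_rotvec(W_*180,degrees=True)/' gen.py
python3 - <<'E'
from gen import *
qe,e=ik(*pose(-175,-10,25),[8,35,125,237,52,-108])
gen([[8,-5,115,125,70,0],qe])
E
```

```text
-0.17 -0.21 -0.03 0.045 -0.009 -0.03 20;-0.34 -0.41 -0.1 0.091 -0.013 -0.058 20;-0.49 -0.61 -0.19 0.137 -0.01 -0.084 20;-0.62 -0.79 -0.33 0.183 -0.002 -0.108 20;-0.74 -0.96 -0.48 0.228 0.013 -0.128 20
-0.01 -0.25 -0.04 0.04 0.02 -0.024 20;-0.01 -0.49 -0.11 0.077 0.046 -0.047 20;-0 -0.7 -0.21 0.11 0.077 -0.069 20;0.01 -0.89 -0.34 0.138 0.112 -0.088 20
0.11 -0.19 -0.05 0.023 0.039 -0.022 20;0.22 -0.36 -0.14 0.04 0.08 -0.042 20;0.33 -0.5 -0.26 0.051 0.124 -0.062 20;0.43 -0.62 -0.41 0.057 0.169 -0.08 20;0.51 -0.71 -0.59 0.056 0.215 -0.096 20
0.19 -0.05 -0.1 -0.007 0.044 -0.02 20;0.36 0.19 -0.15 -0.028 0.08 -0.032 20;0.5 0.46 -0.23 -0.057 0.112 -0.044 20;0.61 0.74 -0.34 -0.091 0.14 -0.055 20
0.05 0.34 -0.03 -0.039 0.022 -0.016 20;0.09 0.68 -0.1 -0.082 0.038 -0.034 20
-0.02 0.36 -0.03 -0.045 0.01 -0.019 20;-0.06 0.73 -0.1 -0.093 0.015 -0.04 20
-0.1 0.36 -0.02 -0.048 -0.002 -0.023 20;-0.21 0.72 -0.1 -0.096 -0.009 -0.047 20
-0.16 0.35 -0.01 -0.048 -0.012 -0.026 20;-0.33 0.69 -0.07 -0.094 -0.029 -0.052 20
-0.23 0.31 -0 -0.044 -0.022 -0.028 20;-0.45 0.62 -0.05 -0.087 -0.048 -0.057 20;-0.67 0.91 -0.16 -0.127 -0.078 -0.085 20
29 rows, end [510.4  -9.5  82.3]
```

Sending the first half, up to the waypoint.

{"api": "step_arm", "payload": {
  "motion": "-0.17 -0.21 -0.03 0.045 -0.009 -0.03 20;-0.34 -0.41 -0.1 0.091 -0.013 -0.058 20;-0.49 -0.61 -0.19 0.137 -0.01 -0.084 20;-0.62 -0.79 -0.33 0.183 -0.002 -0.108 20;-0.74 -0.96 -0.48 0.228 0.013 -0.128 20"
}}

```text
time: 9.9
tcp_pos: [385.4, 402.0, 261.5]
ee_rot: [-140.0, -10.0, 20.2]
wrist_force: [-0.6, 0.1, -0.6]
width: 0.335
grip_force: 59.4
```

{"api": "step_arm", "payload": {
  "motion": "-0.01 -0.25 -0.04 0.04 0.02 -0.024 20;-0.01 -0.49 -0.11 0.077 0.046 -0.047 20;0 -0.7 -0.21 0.11 0.077 -0.069 20;0.01 -0.89 -0.34 0.138 0.112 -0.088 20"
}}

```text
time: 10.4
tcp_pos: [343.0, 460.2, 384.6]
ee_rot: [-111.9, -34.5, 12.6]
wrist_force: [0.7, 0.0, -0.6]
width: 0.332
grip_force: 59.4
```

{"api": "step_arm", "payload": {
  "motion": "0.11 -0.19 -0.05 0.023 0.039 -0.022 20;0.22 -0.36 -0.14 0.04 0.08 -0.042 20;0.33 -0.5 -0.26 0.051 0.124 -0.062 20;0.43 -0.62 -0.41 0.057 0.169 -0.08 20;0.51 -0.71 -0.59 0.056 0.215 -0.096 20"
}}

```text
time: 11.02
tcp_pos: [341.7, 415.9, 536.3]
ee_rot: [-62.2, -51.3, -42.2]
wrist_force: [0.3, 0.9, -0.3]
width: 0.336
grip_force: 59.4
```

```bash
python3 log.py; python3 - <<'E'
from gen import *
s=ctrl.get_state();print(s["grip_force"],s["width"])
qe,e=ik(*pose(-175,-10,25),[8,35,125,237,52,-108])
gen([qe])
E
```

```text
11.03 [[8.5, -3.0, 112.5, 116.9, 70.7, 6.8], [341.7, 415.9, 536.3], [-62.2, -51.3, -42.2]] [ 0.3  0.9 -0.3]
59.44584667682648 0.33598166608169966
0.17 0.2 -0.02 -0.015 0.037 -0.012 20;0.33 0.43 -0.07 -0.036 0.072 -0.025 20;0.46 0.68 -0.15 -0.064 0.104 -0.037 20;0.56 0.95 -0.28 -0.099 0.132 -0.049 20
0.06 0.32 -0.03 -0.038 0.022 -0.017 20;0.1 0.65 -0.11 -0.08 0.039 -0.034 20;0.11 0.98 -0.23 -0.125 0.05 -0.052 20
-0.04 0.35 -0.03 -0.046 0.005 -0.021 20;-0.1 0.7 -0.11 -0.094 0.004 -0.042 20
-0.12 0.35 -0.02 -0.047 -0.005 -0.024 20;-0.25 0.7 -0.09 -0.095 -0.017 -0.048 20
-0.18 0.33 -0.02 -0.045 -0.016 -0.026 20;-0.36 0.65 -0.08 -0.09 -0.037 -0.053 20;-0.54 0.96 -0.19 -0.132 -0.062 -0.079 20
-0.26 0.27 0 -0.04 -0.028 -0.028 20
15 rows, end [510.3 -10.5  81.8]
```

The measured pose lags the commanded one by about a row, so I'll continue with the original list, which is relative to the commanded pose.

{"api": "step_arm", "payload": {
  "motion": "0.19 -0.05 -0.1 -0.007 0.044 -0.02 20;0.36 0.19 -0.15 -0.028 0.08 -0.032 20;0.5 0.46 -0.23 -0.057 0.112 -0.044 20;0.61 0.74 -0.34 -0.091 0.14 -0.055 20"
}}

```text
time: 11.52
tcp_pos: [460.4, 318.6, 530.3]
ee_rot: [-49.0, -45.0, -81.8]
wrist_force: [0.5, -0.3, -0.5]
width: 0.331
grip_force: 59.5
```

{"api": "step_arm", "payload": {
  "motion": "0.05 0.34 -0.03 -0.039 0.022 -0.016 20;0.09 0.68 -0.1 -0.082 0.038 -0.034 20"
}}

```text
time: 11.78
tcp_pos: [525.8, 256.6, 477.8]
ee_rot: [-54.7, -45.6, -94.7]
wrist_force: [-0.0, 0.0, 0.5]
width: 0.33
grip_force: 59.5
```

{"api": "step_arm", "payload": {
  "motion": "-0.02 0.36 -0.03 -0.045 0.01 -0.019 20;-0.06 0.73 -0.1 -0.093 0.015 -0.04 20"
}}

```text
time: 12.02
tcp_pos: [571.5, 189.1, 402.9]
ee_rot: [-64.9, -50.5, -103.5]
wrist_force: [0.1, 0.1, -0.6]
width: 0.331
grip_force: 59.4
```

{"api": "step_arm", "payload": {
  "motion": "-0.1 0.36 -0.02 -0.048 -0.002 -0.023 20;-0.21 0.72 -0.1 -0.096 -0.009 -0.047 20"
}}

```text
time: 12.28
tcp_pos: [588.9, 123.3, 312.2]
ee_rot: [-81.0, -59.0, -105.0]
wrist_force: [-0.2, -1.0, -0.9]
width: 0.331
grip_force: 59.4
```

{"api": "step_arm", "payload": {
  "motion": "-0.16 0.35 -0.01 -0.048 -0.012 -0.026 20;-0.33 0.69 -0.07 -0.094 -0.029 -0.052 20;-0.33 0.69 -0.07 -0.094 -0.029 -0.052 20;-0.33 0.69 -0.07 -0.094 -0.029 -0.052 20"
}}

```text
time: 12.78
tcp_pos: [579.3, 62.2, 220.0]
ee_rot: [-108.8, -67.7, -92.4]
wrist_force: [0.2, 0.2, -0.9]
width: 0.331
grip_force: 59.4
```

```bash
python3 log.py; python3 - <<'E'
from gen import *
s=ctrl.get_state();print(s["grip_force"],s["width"]); print(chk(s["joint_positions"]))
qe,e=ik(*pose(-175,-10,25),[8,35,125,237,52,-108])
gen([qe])
E
```

```text
12.78 [[7.6, 26.6, 123.2, 213.1, 56.7, -84.8], [579.3, 62.2, 220.0], [-108.8, -67.7, -92.4]] [ 0.2  0.2 -0.9]
59.433884024620056 0.3311259084829281
zmin pad 177 grp 178 | hookframe xmax pad -179 grp -281 | wrist [309. 160. 255.] elb [223. 148. 610.]
-0.17 0.23 0 -0.034 -0.016 -0.021 20;-0.34 0.46 -0.02 -0.066 -0.034 -0.042 20;-0.5 0.69 -0.07 -0.097 -0.054 -0.063 20;-0.66 0.91 -0.15 -0.127 -0.077 -0.084 20
4 rows, end [511.1 -10.3  82.1]
```

Branch as planned, with J4 at 213. Now to the pre-entry pose and a settle, then look at it.

{"api": "step_arm", "payload": {
  "motion": "-0.17 0.23 0 -0.034 -0.016 -0.021 20;-0.34 0.46 -0.02 -0.066 -0.034 -0.042 20;-0.5 0.69 -0.07 -0.097 -0.054 -0.063 20;-0.66 0.91 -0.15 -0.127 -0.077 -0.084 20;-0.66 0.91 -0.15 -0.127 -0.077 -0.084 20"
}}

```text
time: 13.4
tcp_pos: [510.9, -10.5, 82.1]
ee_rot: [-179.9, -65.0, -40.5]
wrist_force: [0.5, 0.2, 0.1]
width: 0.332
grip_force: 59.4
```

```bash
python3 log.py; python3 - <<'E'
from h import *;from kin import *
S=ctrl.capture("scene");T=ctrl.capture("top");W=ctrl.capture("wrist")
st=ctrl.get_state();E=r("xyz",st["ee_rot"]);print("pred hole",(st["tcp_pos"]+E.apply(HOLE)).round(1),"x axis",E.apply([1,0,0]).round(3))
for c in("scene","top","wrist"):
    for n in("red_eye","hook"): print(c,n,[(np.round(d["point"]).tolist(),round(d["conf"],2)) for d in ctrl.landmark_of(c,n)])
z=lambda im,x0,y0,w,h:cv2.resize(im[y0:y0+h,x0:x0+w],(400,300),interpolation=2)
cv2.imwrite("pics/m4.png",np.vstack([np.hstack([z(S,180,170,200,150),z(T,240,40,200,150)]),np.hstack([z(W,0,0,512,384),z(S,230,180,100,75)])])[...,::-1])
E
```

```text
13.4 [[7.5, 35.1, 125.3, 237.4, 53.0, -108.1], [510.9, -10.5, 82.1], [-179.9, -65.0, -40.5]] [0.5 0.2 0.1]
pred hole [534.8 -30.8 235.7] x axis [ 0.319 -0.274  0.907]
scene red_eye [([254.0, 518.0, 3.0], 0.76), ([510.0, -7.0, 163.0], 0.57), ([536.0, -28.0, 234.0], 0.55), ([338.0, 282.0, 6.0], 0.46)]
scene hook []
top red_eye [([534.0, -29.0, 232.0], 0.73), ([539.0, 83.0, 8.0], 0.73), ([256.0, 521.0, 2.0], 0.63)]
top hook []
wrist red_eye [([507.0, -8.0, 161.0], 0.48)]
wrist hook []
```

View pics/m4.png

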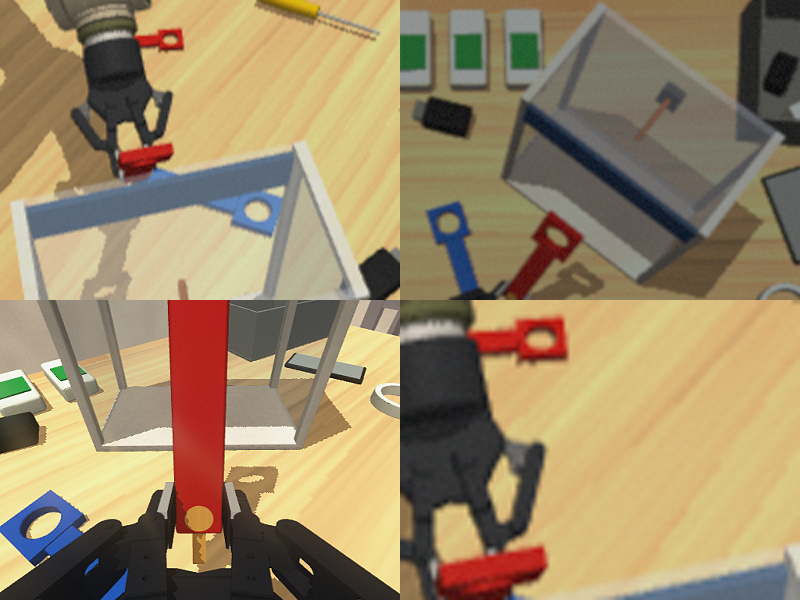

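The key is held ring end up in front of the opening. The networks put the hole at (534,-29,232) and (536,-28,234), against a predicted (535,-31,236). The blue key is untouched, and the lip and hook line up with the key. Next I'll generate the insertion rows.

```bash
cat > ins.py <<'E'
from kin import *
from workcell import ctrl
def cart(way,steps,P=None,E=None,g=20,per=5):
    s=ctrl.get_state()
    if P is None: P,E=s["tcp_pos"],r("xyz",s["ee_rot"])
    allp=[]
    for A,B,n in zip(way[:-1],way[1:],steps):
        allp+=[pose(*(np.array(A)+(np.array(B)-A)*i/n)) for i in range(1,n+1)]
    for k in range(0,len(allp),per):
        rows=[]
        for p,Rt in allp[k:k+per]:
            t=(E.inv().apply(p-P)/150).round(3);w=((E.inv()*Rt).as_rotvec(degrees=True)/180).round(3);rows.append(" ".join("%g"%v for v in [*t,*w])+" %g"%g)
        P,E=P+E.apply(t*150),E*Ro.from_rotvec(w*180,degrees=True);print(";".join(rows))
    print("end",P.round(1))
def hookpos():
    s=ctrl.get_state();E=r("xyz",s["ee_rot"]);return r("z",-YAW).apply(s["tcp_pos"]+E.apply(HOLE)-H)
E
python3 - <<'E'
from ins import *
print(hookpos().round(1))
cart([(-175,-10,25),(-48,-10,25),(-34,22,25),(-14,18,25),(-2,2,25),(0,-12,25),(0,-12,8)],[5,2,3,2,3,5])
E
```

```text
[-174.7   -0.5  -10.3]
0.073 -0.004 0.151 0.001 -0 -0 20;0.144 -0.004 0.304 0.001 -0 -0 20;0.216 -0.004 0.458 0.001 -0 -0 20;0.287 -0.005 0.611 0.001 -0 -0 20;0.359 -0.005 0.765 0.001 -0 -0 20
0.116 -0 -0.003 -0 -0 -0 20;0.233 -0 -0.006 -0 -0 -0 20;0.243 -0 0.038 -0 -0 -0 20;0.254 -0 0.082 -0 -0 -0 20;0.265 -0 0.126 -0 -0 -0 20
-0.032 -0 0.059 -0 -0 -0 20;-0.063 -0 0.118 -0 -0 -0 20;-0.089 -0 0.135 -0 -0 -0 20;-0.116 0 0.152 -0 -0 -0 20;-0.142 0 0.169 -0 -0 -0 20
0.016 0 0.06 -0 0.019 -0 20;0.035 0 0.118 -0 0.038 -0 20;0.058 0 0.175 -0 0.057 -0 20;0.085 0 0.231 -0 0.076 -0 20;0.114 0 0.285 -0 0.094 -0 20
end [ 679.1 -153.4   77.9]
```

{"api": "step_arm", "payload": {
  "motion": "0.073 -0.004 0.151 0 0 0 20;0.144 -0.004 0.304 0 0 0 20;0.216 -0.004 0.458 0 0 0 20;0.287 -0.005 0.611 0 0 0 20;0.359 -0.005 0.765 0 0 0 20"
}}

```text
time: 14.48
tcp_pos: [607.9, -93.3, 82.1]
ee_rot: [179.8, -65.0, -40.4]
wrist_force: [-0.8, -0.5, -0.7]
width: 0.332
grip_force: 59.4
```

{"api": "step_arm", "payload": {
  "motion": "0.05 0 -0.001 0 0 0 20;0.116 0 -0.003 0 0 0 20;0.233 0 -0.006 0 0 0 20;0.233 0 -0.006 0 0 0 20"
}}

```text
time: 14.98
tcp_pos: [618.0, -101.4, 115.6]
ee_rot: [-180.0, -65.1, -40.5]
wrist_force: [-0.1, 0.7, -0.0]
width: 0.33
grip_force: 59.4
```

```bash
python3 log.py; python3 - <<'E'
from h import *;from kin import *
import ins
print(ins.hookpos().round(1))
S=ctrl.capture("scene");T=ctrl.capture("top")
for c in("scene","top"): print([(np.round(d["point"]).tolist(),round(d["conf"],2)) for d in ctrl.landmark_of(c,"red_eye")])
z=lambda im,x0,y0,w,h:cv2.resize(im[y0:y0+h,x0:x0+w],(400,300),interpolation=2)
cv2.imwrite("pics/m5.png",np.hstack([z(S,230,280,100,75),z(T,320,70,80,60)])[...,::-1])
E
```

```text
14.97 [[-6.7, 32.5, 112.1, 233.7, 38.7, -121.0], [618.0, -101.4, 115.6], [-180.0, -65.1, -40.5]] [-0.1  0.7 -0. ]
[-34.5  -0.   23.2]
[([258.0, 518.0, 3.0], 0.55)]
[([257.0, 520.0, 4.0], 0.92)]
```

View pics/m5.png

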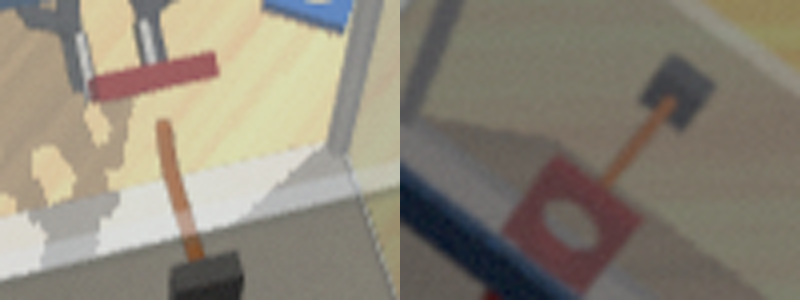

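The head is inside, past the lip. In the top view the hole at crop (570,225) lies in line with the hook bar, (672,105) to (605,185). In the scene view the head's middle (155,77) faces the hook tip (163,122). Threading on now.

{"api": "step_arm", "payload": {
  "motion": "0.01 0 0.044 0 0 0 20;0.021 0 0.088 0 0 0 20;0.032 0 0.132 0 0 0 20;0.032 0 0.132 0 0 0 20"
}}

```text
time: 15.68
tcp_pos: [633.4, -115.3, 109.8]
ee_rot: [179.8, -65.0, -40.4]
wrist_force: [-0.1, 0.6, -0.9]
width: 0.334
grip_force: 59.4
```

{"api": "step_arm", "payload": {
  "motion": "-0.032 0 0.059 0 0 0 20;-0.063 0 0.118 0 0 0 20;-0.063 0 0.118 0 0 0 20"
}}

```text
time: 16.05
tcp_pos: [642.4, -123.0, 92.9]
ee_rot: [179.7, -64.9, -40.3]
wrist_force: [0.7, 0.3, -1.0]
width: 0.329
grip_force: 59.4
```

{"api": "step_arm", "payload": {
  "motion": "-0.026 0 0.017 0 0 0 20;-0.053 0 0.034 0 0 0 20;-0.07 0 0.045 0 0 0 20;-0.07 0 0.045 0 0 0 20"
}}

```text
time: 16.55
tcp_pos: [644.3, -124.1, 82.7]
ee_rot: [179.9, -65.1, -40.5]
wrist_force: [2.2, -0.6, 4.4]
width: 0.328
grip_force: 59.4
```

```bash
python3 log.py; python3 - <<'E'
from h import *
import ins
print(ins.hookpos().round(1))
S=ctrl.capture("scene");T=ctrl.capture("top")
z=lambda im,x0,y0,w,h:cv2.resize(im[y0:y0+h,x0:x0+w],(400,300),interpolation=2)
cv2.imwrite("pics/m6.png",np.hstack([z(S,230,280,100,75),z(T,320,70,80,60)])[...,::-1])
ins.cart([(0,-10,25),(0,-12,8)],[5])
E
```

```text
16.55 [[-9.3, 37.7, 109.5, 228.0, 39.4, -116.4], [644.3, -124.1, 82.7], [179.9, -65.1, -40.5]] [ 2.2 -0.6  4.4]
[ 0.1 -0.2 -9.7]
0.011 -0.002 0.06 0.001 0.018 -0 20;0.028 -0.002 0.119 0.001 0.037 -0 20;0.049 -0.002 0.178 0.001 0.056 -0 20;0.072 -0.002 0.234 0.001 0.075 -0 20;0.1 -0.003 0.29 0.001 0.094 -0 20
end [ 679.2 -153.4   78. ]
```

A light 5 N upward contact at hole z = -10 is what the bar touching the hole's upper rim should give, so the key is on the hook. I'll tip it toward vertical, which also relieves this contact.

{"api": "step_arm", "payload": {
  "motion": "0.011 0 0.06 0 0.018 0 20;0.028 0 0.119 0 0.037 0 20;0.049 0 0.178 0 0.056 0 20;0.072 0 0.234 0 0.075 0 20;0.1 0 0.29 0 0.094 0 20"
}}

```text
time: 17.27
tcp_pos: [679.1, -153.9, 78.3]
ee_rot: [-180.0, -82.2, -40.6]
wrist_force: [2.7, -1.9, 7.8]
width: 0.33
grip_force: 59.2
```

{"api": "step_arm", "payload": {
  "motion": "0 0 0 0 0 0 20;0 0 0 0 0 0 20"
}}

```text
time: 17.52
tcp_pos: [678.9, -153.9, 78.1]
ee_rot: [179.9, -82.1, -40.5]
wrist_force: [2.3, -1.4, 7.1]
width: 0.329
grip_force: 59.2
```

```bash
python3 log.py; python3 - <<'E'
from h import *
import ins
from kin import chk
print(ins.hookpos().round(1),chk(ctrl.get_state()["joint_positions"]))
S=ctrl.capture("scene");T=ctrl.capture("top")
for c in("scene","top"): print([(np.round(d["point"]).tolist(),round(d["conf"],2)) for d in ctrl.landmark_of(c,"red_eye")])
print([(np.round(d["point"]).tolist(),round(d["conf"],2)) for d in ctrl.landmark_of("top","blue_mid")])
E
```

```text
17.52 [[-10.7, 49.2, 108.0, 213.8, 62.6, -102.6], [678.9, -153.9, 78.1], [179.9, -82.1, -40.5]] [ 2.3 -1.4  7.1]
[ -0.   -0.4 -11.9] zmin pad 32 grp 52 | hookframe xmax pad 10 grp -88 | wrist [461.  32. 118.] elb [421.  40. 481.]
[([256.0, 516.0, 2.0], 0.64), ([342.0, 281.0, 5.0], 0.47)]
[([257.0, 520.0, 2.0], 0.68), ([342.0, 284.0, 6.0], 0.45)]
[]
```

The hook carries the key, with about 7 N upward. I'll relieve 1.5 mm, open gently and let the key settle.

{"api": "step_arm", "payload": {
  "motion": "0.01 0 0 0 0 0 20;0.01 0 0 0 0 0 20;0.01 0 0 0 0 0 34;0.01 0 0 0 0 0 40;0.01 0 0 0 0 0 50",
  "squeeze": 20
}}

```text
time: 18.4
tcp_pos: [678.3, -153.4, 77.7]
ee_rot: [179.3, -81.8, -39.9]
wrist_force: [0.0, -0.2, 0.2]
width: 0.583
grip_force: 0.0
```

{"api": "step_arm", "payload": {
  "motion": "0 0 0 0 0 0 60;0 0 0 0 0 0 60;0 0 0 0 0 0 60;0 0 0 0 0 0 60"
}}

```text
time: 18.9
tcp_pos: [678.5, -153.6, 78.2]
ee_rot: [179.5, -81.9, -40.0]
wrist_force: [0.5, 0.6, -0.1]
width: 0.701
grip_force: 0.0
```

```bash
python3 log.py; python3 - <<'E'
from h import *
ctrl.capture("wrist");P=ctrl.camera_params("wrist")
for d in ctrl.outline_of("wrist","red_mid")[:2]:
    m=d["mask"];v,u=np.nonzero(m);print(round(d["conf"],2),"u",u.min(),u.max(),"v",v.min(),v.max(),m.sum(),[ (v0,u[v==v0].min(),u[v==v0].max()) for v0 in (0,80,160,200) if (v==v0).any()])
print([(np.round(d["point"]).tolist(),round(d["conf"],2)) for d in ctrl.landmark_of("wrist","red_mid")])
from kin import H
for z in(-14+0,-164,-190): print(z,proj(P,H+[0,0,z]).round(0))
E
```

```text
18.9 [[-10.7, 49.0, 108.1, 213.8, 62.4, -102.7], [678.5, -153.6, 78.2], [179.5, -81.9, -40.0]] [ 0.5  0.6 -0.1]
0.76 u 217 287 v 0 279 15365 [(0, np.int64(217), np.int64(287)), (80, np.int64(221), np.int64(283)), (160, np.int64(224), np.int64(280)), (200, np.int64(225), np.int64(276))]
[([676.0, -151.0, 153.0], 0.85)]
-14 [ 252. -117.]
-164 [253. 233.]
-190 [253. 269.]
```

The key hangs with its mid at about (676,-151,153) and the pads are clear. Backing out along the tool axis.

{"api": "step_arm", "payload": {
  "motion": "0 0 -0.1 0 0 0 60;0 0 -0.3 0 0 0 60;0 0 -0.5 0 0 0 60;0 0 -0.75 0 0 0 60;0 0 -1 0 0 0 60"
}}

```text
time: 19.68
tcp_pos: [564.0, -56.1, 99.9]
ee_rot: [179.3, -81.9, -39.8]
wrist_force: [0.2, 0.5, -0.7]
width: 0.701
grip_force: 0.0
```

{"api": "step_arm", "payload": {
  "motion": "0 0 -0.15 0 0 0 60;0 0 -0.3 0 0 0 60;0 0 -0.3 0 0 0 60;0 0 -0.3 0 0 0 60;0 0 -0.3 0 0 0 60"
}}

```text
time: 20.3
tcp_pos: [532.1, -28.6, 105.8]
ee_rot: [179.6, -81.9, -40.2]
wrist_force: [-0.8, 0.3, -0.7]
width: 0.705
grip_force: 0.0
```

```bash
python3 log.py; cat > see.py <<'E'
from h import *
ctrl.capture("wrist");P=ctrl.camera_params("wrist");ctrl.capture("scene");ctrl.capture("top")
for n in("red_mid","red_eye","hook"): print(n,[(np.round(d["point"]).tolist(),round(d["conf"],2)) for d in ctrl.landmark_of("wrist",n)])
for d in ctrl.outline_of("wrist","red_mid")[:1]:
    v,u=np.nonzero(d["mask"]);print("u",u.min(),u.max(),"v",v.min(),v.max(),"centre cols",[(int(a),float(u[v==a].mean().round(1))) for a in range(v.min()+5,v.max(),40)])
for c in("scene","top"): print(c,[(np.round(d["point"]).tolist(),round(d["conf"],2)) for d in ctrl.landmark_of(c,"blue_mid")])
E
python3 see.py
```

```text
20.3 [[7.1, 45.2, 126.2, 229.0, 76.1, -96.6], [532.1, -28.6, 105.8], [179.6, -81.9, -40.2]] [-0.8  0.3 -0.7]
red_mid [([677.0, -151.0, 149.0], 0.63)]
red_eye []
hook []
u 224 283 v 0 190 centre cols [(5, 254.8), (45, 254.0), (85, 253.0), (125, 253.0), (165, 252.5)]
scene []
top [([535.0, 86.0, 12.0], 0.72)]
```

{"api": "step_arm", "payload": {
  "motion": "0 0 0 0 0 0 60;0 0 0 0 0 0 60;0 0 0 0 0 0 60;0 0 0 0 0 0 60"
}}

```text
time: 21.25
tcp_pos: [531.8, -28.1, 105.8]
ee_rot: [179.5, -81.9, -40.0]
wrist_force: [-1.0, 0.2, -1.0]
width: 0.701
grip_force: 0.0
```

```bash
python3 see.py
```

```text
red_mid [([678.0, -154.0, 151.0], 0.85)]
red_eye []
hook []
u 225 283 v 0 190 centre cols [(5, 254.0), (45, 253.5), (85, 253.5), (125, 253.0), (165, 252.5)]
scene []
top [([535.0, 85.0, 8.0], 0.85)]
```

```bash
python3 - <<'E'
from h import *;from kin import H,YAW,r
ctrl.capture("wrist");P=ctrl.camera_params("wrist");n=r("z",YAW).apply([1,0,0])
m=ctrl.outline_of("wrist","red_mid")[0]["mask"];v,u=np.nonzero(m);vb=v.max()
ws=np.array([(a,np.ptp(u[v==a])+1) for a in range(v.min(),vb+1,10)]);print(vb,ws.tolist())
for hx in(-20,0,12,25):
    c,d=ray(P,253,vb);X=c+d*((H+hx*n-c)@n)/(d@n);print(hx,"bottom z",X[2].round(1))
# depth of handle rows from 30 mm width
for a in (30,90,150): 
    if (v==a).any():
        w=np.ptp(u[v==a])+1;dep=30*P["fx"]/w;x=np.array([(253-P["cx"])/P["fx"],(a-P["cy"])/P["fy"],1])*dep;X=P["R"].T@(x-P["t"]);print(a,w,"hook frame",r("z",-YAW).apply(X-H).round(0))
E
```

```text
190 [[0, 58], [10, 59], [20, 57], [30, 57], [40, 54], [50, 30], [60, 29], [70, 28], [80, 28], [90, 28], [100, 27], [110, 27], [120, 27], [130, 26], [140, 26], [150, 25], [160, 24], [170, 23], [180, 6], [190, 3]]
-20 bottom z 51.3
0 bottom z 41.5
12 bottom z 35.7
25 bottom z 29.3
30 57 hook frame [-158.    0.  -33.]
90 28 hook frame [  5.   0. -87.]
150 25 hook frame [  16.    0. -158.]
```

```bash
python3 - <<'E'
from h import *;from kin import H,YAW,r,least_squares
ctrl.capture("wrist");P=ctrl.camera_params("wrist");Z=r("z",YAW)
m=ctrl.outline_of("wrist","red_mid")[0]["mask"];v,u=np.nonzero(m)
w=np.array([(u[v==a].max()-u[v==a].min()+1) if (v==a).any() else 0 for a in range(v.max()+1)])
r1=np.nonzero(w>42)[0].max()+.5;r2=np.nonzero(w>15)[0].max()+.5;r3=v.max()+.5;print(r1,r2,r3)
wm=[(a,w[a-4:a+5].mean()) for a in(70,110,150)]
def f(p,eyez=None):
    hx,hz,lean=p;e=[]
    def pt(s,y,o): return H+Z.apply([hx+s*np.sin(lean)-o*np.cos(lean),y,hz-s*np.cos(lean)+o*np.sin(lean)*-1*-1])
    for s,o,row in((28,-6,r1),(175,-6,r2),(202,-2,r3)):
        # lower edge seen from camera: take the lower of front/back edges
        e.append((max(proj(P,pt(s,0,6))[1],proj(P,pt(s,0,-6))[1]) if s!=202 else proj(P,pt(s,0,0))[1])-row)
    return e+[(hz+14)/2.5,hx/15]
s=least_squares(f,[0,-14,0]);print("hx,hz,lean deg",s.x[0].round(1),s.x[1].round(1),np.degrees(s.x[2]).round(1),np.round(s.fun,2))
E
```

```text
40.5 172.5 191.5
hx,hz,lean deg 5.5 -11.0 3.2 [ 0.33  0.87 -0.75  1.21  0.37]
```

The key hangs with its hole about 12 mm from the hook point and leans about 3°. It did not move between looks, and the blue key is where it lay. Handing in.

```bash
python3 -c "
from workcell import ctrl
print(ctrl.job_done(),ctrl.get_state()['time'])"
```

```text
the job is handed in; nothing more can be done
the job is handed in; nothing more can be done
```

The red key hangs on the hook, still and leaning about 3° by my last measurement; the blue key has not moved, the arm is clear, and the job was handed in at about 22 s (the verdict itself was not shown).

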